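# Lock the front lamp into its handlebar bracket

## Task

Fit the aluminium bicycle lamp to the bracket on the handlebar: with its lens facing the handlebar's left, push its foot down into the bracket's socket against the sprung pad, turn it a quarter turn clockwise (seen from above) so that the lens faces straight ahead (away from the stem), and let it spring up into its catch so that it is locked. The bracket is plastic, so go by feel and never press or twist it with more than 30 N, and leave the other things on the ledge where they are.

Things in the scene. Friction and masses are not known exactly. Their poses are not given: they have to be found in the camera images.
- lamp_center (a point): Front lamp (loose, 110 to 185 g), standing on its foot. Point on the foot's axis, 23.5 mm above the foot's underside. x to the lens, y to its left, z up. Its aluminium housing is 90 mm along x (46.5 behind the axis, 43.5 ahead, bezel 5 mm more), 46 mm wide along y with flat sides, from 15 to 47 mm above the foot's underside. Grip the sides high: fingertips much below the housing would hit the socket.
- lamp_foot (a point): Centre of the underside of the lamp's black round foot (23 mm in diameter, 15 mm tall), axes as the lamp's. Two bayonet lugs at its very bottom, one towards the lens (+x), one to the rear (-x): each reaches 17.5 mm from the axis, is 8.5 mm wide and 4 mm thick (heights 0 to 4 mm).
- lamp_lens (a point): Centre of the lamp's front glass, 50 mm ahead of the foot's axis, 31 mm above the foot's underside.
- socket_top (a point): Bayonet socket of the black bracket: point on its axis, level with the top of its lip, 83 mm above the ledge. x straight ahead of the handlebar (away from the stem), y to the handlebar's left, z up. Cup 49 mm across, 15 mm tall; lip 5 mm thick with a round hole of 27 mm. The lugs turn freely under the lip only with the foot's underside 9 to 10.5 mm below this level (10.5: on the floor).
- slot_left (a point): Top of the left of the two lug slots in the lip, 17 mm from the axis at the socket's +y (the other is at -y); each is 12 mm wide, reaches 20 mm from the axis and has a white bar on the rim beside it. The lamp goes in with its lens on this side; then it is turned 90 degrees clockwise seen from above, lens to the socket's +x, to a stop with about 8 degrees of play. It cannot turn the other way.
- catch_front (a point): Underside of the lip at the front, 17 mm from the axis at the socket's +x. Here (and opposite, at -x) is a catch, a notch 13.5 mm wide and 2.5 mm deep: released at the end of the turn, the lamp springs up into it by itself and rests locked, the foot's underside about 6.5 mm below the lip's top.
- pad_top (a point): Top of the orange, domed, sprung pad in the socket, at first 3.7 mm below the lip's top; it pushes the foot up with 6.5 N in the catch, 12 N as the lugs clear the lip, 15.5 N on the floor (2.2 N/mm): turn under a push of about 13.5 N. The socket stands on a worn rubber bellows that sinks easily (2 to 5.5 N) by 1 to 14 mm, each time different, then is firm; so go by force, not by depth.
- handlebar: Bicycle handlebar in a wooden cradle, fixed; it carries the bracket. Origin on the ledge under the middle of the bar, x straight ahead, y to its left. The bar is 560 mm long along y, its axis 55 mm above the ledge, up to 35 mm thick; the stem runs 135 mm to -x, up to 78 mm above the ledge; the socket's axis is 92 mm to +x.
- bowl: Bystander: the white ceramic bowl, 110 mm across and 45 mm tall; origin at its underside.
- tray: Bystander: the red plastic parts tray, its lid clipped on, 138 x 206 x 49 mm (its long side along its own y); origin at its underside.
- bottle_cage: Bystander: the aluminium bottle cage lying on its back strip, about 165 x 80 x 80 mm; origin at its underside.
- mallet: Bystander: the black rubber-tipped mallet lying down; origin under the middle of its 114 mm long, 54 mm thick head; the 250 mm handle runs to its own -x; origin at its underside.
- cone_wrench: Bystander: the flat steel cone wrench, 176 mm long along its own x, 32 mm wide, 4 mm thick; origin at its underside.
- oil_bottle: Bystander: a yellow oil bottle standing up, 42 mm across and 115 mm tall; origin at its underside.
- jar: Bystander: a glass jar with a steel cap, 60 mm across and 65 mm tall; origin at its underside.
Mind the look-alikes: they are no part of the job. Leave any purple or red look-alike of the part that bears lamp_center alone.

How it is judged:
By the outcome, as a careful person would: the job done as asked, in the order asked, and still so for the second after the job is handed in, with the robot touching nothing.
It also fails if it takes over 69 s, if anything falls off the work surface, if the arm or the gripper's body presses on something with over 40 N, if the wrist force passes 120 N, or if a joint passes its speed limit or range.

## Robot

A 7-joint arm with a two-finger parallel gripper is mounted at the origin on the work surface. World frame = base frame: x ahead of the robot, y to its left, z up, the work surface at z = 0. Lengths are in m, angles in rad, forces in N, time in s.
With the tool pointing down it reaches from about 0.425 to 0.875 m from the base axis. Payload 4.7 kg.
Tool frame: the origin (TCP) lies at the very end of the fingers, on their centre line; the grasp point (between the pads) lies 19 mm behind it; z points along the fingers, y is the line along which they close (so a half turn about z gives the same grasp; the last joint's range is limited). The gripper opens to 87 mm and grips with 3 to 60 N. Pads are 19 mm wide; open, the fingers measure 117 mm over their backs; the gripper's body (75 mm by 190 mm) begins 51 mm behind the grasp point.
Start: joints at [0.014, 0.321, -0.07, 1.45, 0.023, 1.371, -0.057], TCP at [0.65, -0, 0.223] pointing down, gripper open.
Joint ranges: [-2.86, 2.86], [-0.3, 2.09], [-1.38, 1.24], [0.06, 2.45], [-1.56, 4.7], [0.09, 2.05], [-2.69, 2.69]. Speed limits (rad/s): [2.57, 2.57, 3.14, 3.14, 3.14, 3.14, 3.14].

## Interface

Orientations are given as a rotation vector (axis times angle).
In Python, from bench import ctrl, get_image, job gives the robot as it stands.
- The arm moves only by the shell command python3 -m crank 'ROWS' [FORCE]. ROWS is JSON, a list that holds one entry, the list of rows, each a list of 5 numbers: the shift along the tool's x, y, z in mm, then the turn about the tool's z in rad, then the closure, from -1 (fully open) to 1 (shut), so that 0 is half open. A call has 1 to 10 rows; each row shifts and turns the commanded pose from where the row before left it, along the tool's axes as they then stand; what a row does not reach is not made up. A row lasts 1/12 s, in which the tool goes at most 41.7 mm and 7.16 degrees, less where a joint would pass 70% of its speed; a pose out of reach is approached as far as the arm can. A call with a gripper value outside its range is refused whole. The fingers move at their own pace and stop on an object; FORCE is the grip in N (left out, the last holds). Time passes only in rows, so rows that do not move let the fingers close. It gives the time, the measured TCP pose, the force, the opening and the grip force at its end, in the units of the state.
- ctrl.get_state(): the state, without advancing time (a new reading comes with each control period).
- get_image(name): name is "scene" or "side" or "wrist"; returns a dict with "pixels" (400x640x3 uint8, red, green, blue), "fx", "fy", "cx", "cy" (pixels), "T" (4x4, takes a point from camera to world coordinates); the wrist camera has in their place "T_tool_cam" (4x4, takes a point from camera to tool coordinates, whose origin is the TCP and whose axes are the flange's). Camera axes: x right, y down, z forward; pixel columns grow to the right and rows downward; lengths in m; the calibration is good to about 2 mm. A picture is of the moment at which its call begins: read the wrist's pose just before it. There is no depth.
- job.close_job(): hands the job in; it is judged then, once.
The state is a dict: "time": time; "joint_positions": joint angles; "qd": joint speeds; "joint_torque": joint torques, N m; "position": TCP position; "tool_rot": TCP orientation; "ft_force": force on the tool from outside, world axes, zero at the start; "torque": the same for the moment, N m; "grip_width": opening from 0.0 (shut) to 1.0 (fully open); "grip_force": force on a finger pad.
Only numpy, scipy, OpenCV 4.12 (cv2) and the standard library are available. Lean on these libraries where they do the work, as an engineer would, in place of code of your own. Each camera call takes 0.05 s, during which the arm holds its last target. There are 200 camera calls.

## Working session

There is one attempt and no reset: what is moved stays moved. The work goes in short steps, Python scripts to look and compute and a shell command to move; the robot and the scene stay as the last step left them, time stands still between calls to the robot, and variables do not carry over. Pictures are saved under pics/ and viewed, at most 10 in all, crops included, and the job is handed in when it is done.

```bash
ls; mkdir -p pics
cat > h.py <<'E'
import numpy as np, cv2
from bench import ctrl,get_image,job
from scipy.spatial.transform import Rotation as R
def tool(s=None):
    s=s or ctrl.get_state(); T=np.eye(4); T[:3,:3]=R.from_rotvec(s["tool_rot"]).as_matrix(); T[:3,3]=s["position"]; return T
def grab(n,fn=None):
    s=ctrl.get_state(); im=get_image(n)
    im["Tw"]=im["T"] if "T" in im else tool(s)@np.array(im["T_tool_cam"])
    im["Tw"]=np.array(im["Tw"])
    if fn: cv2.imwrite("pics/"+fn,cv2.cvtColor(im["pixels"],cv2.COLOR_RGB2BGR)); np.save("pics/"+fn+".npy",{k:v for k,v in im.items()},allow_pickle=True)
    return im
def load(fn): return np.load("pics/"+fn+".npy",allow_pickle=True).item()
def plane(im,u,v,z):
    T=im["Tw"]; d=T[:3,:3]@np.array([(u-im["cx"])/im["fx"],(v-im["cy"])/im["fy"],1]); o=T[:3,3]
    return o+d*(z-o[2])/d[2]
def proj(im,p):
    q=np.linalg.inv(im["Tw"])@np.append(p,1); return im["fx"]*q[0]/q[2]+im["cx"],im["fy"]*q[1]/q[2]+im["cy"]
E
python3 - <<'E'
from h import *
a=grab("scene","s1.png");b=grab("side","d1.png");c=grab("wrist","w1.png")
for i in (a,b,c): print(np.round(i["Tw"],3),i["fx"])
print(ctrl.get_state())
E
```

```text
pics
[[ 0.217  0.54  -0.813  1.427]
 [ 0.976 -0.12   0.18  -0.194]
 [-0.    -0.833 -0.553  0.668]
 [ 0.     0.     0.     1.   ]] 380.41733850495393
[[-0.803 -0.406  0.436 -0.024]
 [-0.596  0.55  -0.586  0.838]
 [-0.002 -0.73  -0.683  1.048]
 [ 0.     0.     0.     1.   ]] 469.42518978221403
[[ 1.     0.001 -0.002  0.65 ]
 [ 0.    -0.959 -0.282  0.079]
 [-0.002  0.282 -0.959  0.383]
 [ 0.     0.     0.     1.   ]] 313.13144090824966
{'time': 0.15, 'joint_positions': array([ 0.01412761,  0.32168217, -0.07011144,  1.45140754,  0.02263146,
        1.37080076, -0.05690422]), 'qd': array([-0.0005636 , -0.00275843,  0.00102638, -0.00476242, -0.00088341,
        0.00229476,  0.00085531]), 'joint_torque': array([ 2.16972071e-04, -4.91794288e+01, -4.04079035e-01, -3.12878716e+01,
       -6.39387709e-02,  4.04033612e-02,  9.90178205e-05]), 'position': array([ 6.49574002e-01, -5.92344567e-05,  2.21687444e-01]), 'tool_rot': array([-2.22071509e+00, -2.22076934e+00,  1.79426321e-03]), 'ft_force': array([-1.22131295,  0.42762245, -0.77811952]), 'torque': array([-0.04586008, -0.05561815, -0.0313956 ]), 'grip_force': 0.0, 'grip_width': 0.9976508467269776}
```

View pics/s1.png

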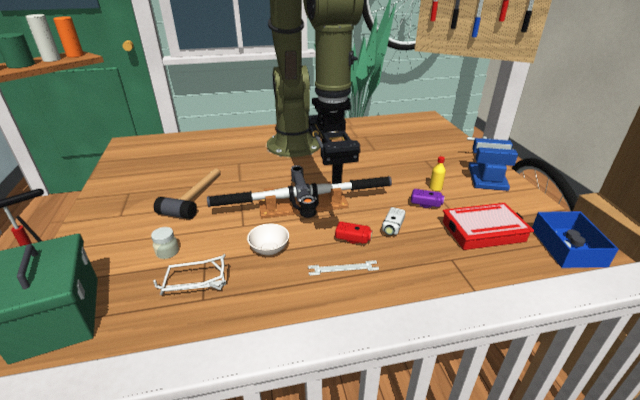

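View pics/d1.png

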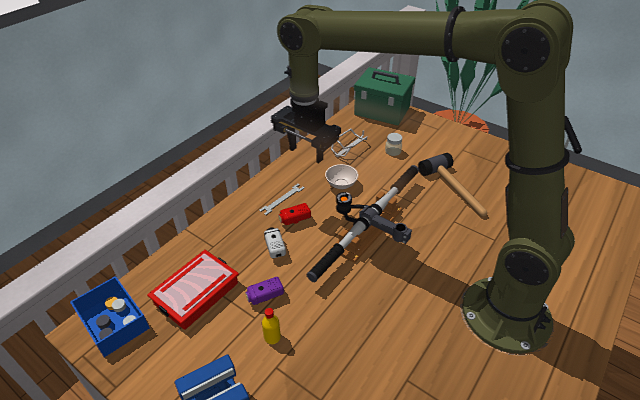

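The scene picture shows the aluminium lamp at about (395,222) and the socket at (307,200). The side view has them at (274,243) and (344,203). Next I triangulate both roughly.

Run:
```python
from h import *
a=load("s1.png");b=load("d1.png")
def tri(p,q):
    A=[];y=[]
    for im,(u,v) in ((a,p),(b,q)):
        P=np.linalg.inv(im["Tw"])[:3]; K=np.array([[im["fx"],0,im["cx"]],[0,im["fy"],im["cy"]],[0,0,1]])@P
        A+=[u*K[2]-K[0],v*K[2]-K[1]]
    return np.linalg.svd(np.array(A))[2][3]
for n,p,q in (("lamp",(395,221),(275,243)),("sock",(307,201),(344,202)),("barL",(390,182),(311,276)),("barR",(211,201),(413,171))):
    X=tri(p,q);print(n,np.round(X[:3]/X[3],3),plane(a,*p,.03 if n=="lamp" else .083 if n=="sock" else .055),plane(b,*q,.03 if n=="lamp" else .083 if n=="sock" else .055))
s=cv2.cvtColor(a["pixels"],cv2.COLOR_RGB2BGR)[150:260,180:460]
d=cv2.cvtColor(b["pixels"],cv2.COLOR_RGB2BGR)[150:300,230:430]
s=cv2.resize(s,None,fx=2.8,fy=2.8); d=cv2.resize(d,(392,294))
o=np.zeros((602,784,3),np.uint8);o[:308]=s;o[308:,:392]=d
w=cv2.resize(cv2.cvtColor(load("w1.png")["pixels"],cv2.COLOR_RGB2BGR),(392,245));o[308:553,392:]=w
cv2.imwrite("pics/c1.png",o[:600])
```

```text
lamp [0.622 0.191 0.028] [0.62879307 0.19293064 0.03      ] [0.61948826 0.1895318  0.03      ]
sock [ 0.534 -0.039  0.068] [ 0.55367404 -0.04391617  0.083     ] [ 0.52635448 -0.02377758  0.083     ]
barL [0.454 0.238 0.053] [0.46155071 0.23941147 0.055     ] [0.4518576  0.23730738 0.055     ]
barR [ 0.445 -0.312  0.051] [ 0.45104467 -0.31062239  0.055     ] [ 0.44307467 -0.30757898  0.055     ]
```

View pics/c1.png

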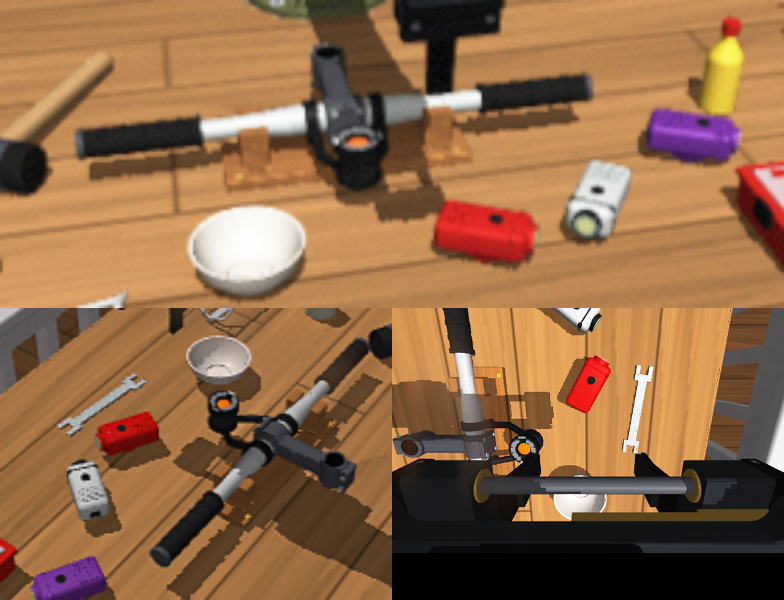

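```bash
python3 -m crank '[[[-30,-35,0,0,-1],[-30,-35,0,0,-1],[-30,-30,0,0,-1],[0,0,0,0,-1],[0,0,0,0,-1],[0,0,0,0,-1]]]'
python3 - <<'E'
from h import *
w=grab("wrist","w2.png"); print(ctrl.get_state()["position"])
E
python3 -m crank '[[[35,30,0,0,-1],[35,30,0,0,-1],[35,20,0,0,-1],[35,0,0,0,-1],[35,0,0,0,-1],[15,0,0,0,-1],[0,0,0,0,-1],[0,0,0,0,-1],[0,0,0,0,-1]]]'
python3 - <<'E'
from h import *
w3=grab("wrist","w3.png"); print(ctrl.get_state()["position"])
w2=load("w2.png")
u,v=proj(w2,[.54,-.038,.083]);print(u,v)
u2,v2=proj(w3,[.622,.19,.04]);print(u2,v2)
def crop(w,u,v):
    u,v=int(np.clip(u,65,575)),int(np.clip(v,65,335)); print("origin",u-65,v-65)
    return cv2.resize(cv2.cvtColor(w["pixels"],cv2.COLOR_RGB2BGR)[v-65:v+65,u-65:u+65],(390,390))
cv2.imwrite("pics/c2.png",np.hstack([crop(w2,u,v),crop(w3,u2,v2)]))
E
```

```text
time: 0.65
position: [0.5575, -0.0832, 0.2227]
tool_rot: [2.222, 2.221, 0.002]
ft_force: [1.0, 1.3, -0.1]
grip_width: 0.999
grip_force: 0.0
[ 0.55791622 -0.08245733  0.22262381]
time: 1.45
position: [0.6319, 0.0991, 0.2221]
tool_rot: [2.221, 2.221, -0.002]
ft_force: [0.3, -1.0, -0.2]
grip_width: 1.002
grip_force: 0.0
[0.63189485 0.09817156 0.22229789]
300.49358500805965 147.89516851924373
309.58563638537424 98.75664129206478
origin 235 82
origin 244 33
```

View pics/c2.png

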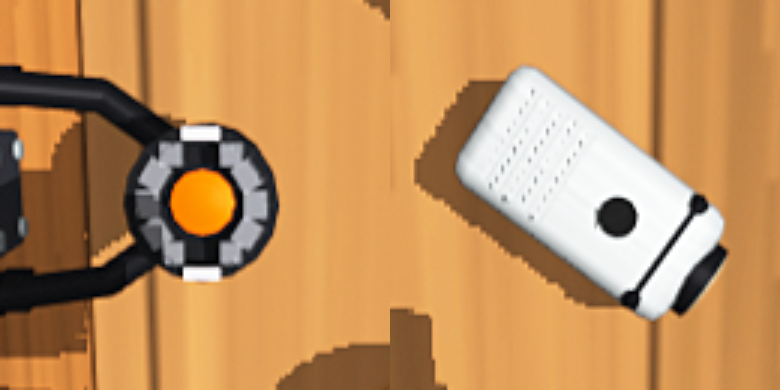

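The left crop shows the socket, with white bars at crop (201,133) and (201,272) and the pad at (203,202). The right crop shows the lamp, with its rear at upper left and its bezel at lower right (705,280). Now the precise positions.

Run:
```python
from h import *
w2=load("w2.png");w3=load("w3.png")
def big(m,roi):
    M=np.zeros_like(m); x,y,X,Y=roi; M[y:Y,x:X]=m[y:Y,x:X]
    return sorted(cv2.findContours(M.astype(np.uint8),cv2.RETR_EXTERNAL,cv2.CHAIN_APPROX_NONE)[0],key=cv2.contourArea)[::-1]
h=cv2.cvtColor(w3["pixels"],cv2.COLOR_RGB2HSV)
m=((h[...,1]<70)&(h[...,2]>120)); c=big(m,(244,33,374,163))[0]
P=np.array([plane(w3,*p[0],.040)[:2] for p in c])*1000
r=cv2.minAreaRect(P.astype(np.float32)); print("lamp",r); print(cv2.boxPoints(r))
h=cv2.cvtColor(w2["pixels"],cv2.COLOR_RGB2HSV)
c=big((h[...,0]<16)&(h[...,1]>220)&(h[...,2]>200),(280,130,325,170))[0]
(u,v),rad=cv2.minEnclosingCircle(c); print("pad",u,v,rad,plane(w2,u,v,.079))
for c in big((h[...,1]<40)&(h[...,2]>215),(280,115,325,185))[:3]:
    mm=cv2.moments(c); 
    if mm["m00"]: print("bar",mm["m00"],plane(w2,mm["m10"]/mm["m00"],mm["m01"]/mm["m00"],.083))
c=big(h[...,2]<60,(270,115,335,185))
```

```text
lamp ((617.6803588867188, 194.82431030273438), (45.04801940917969, 75.2839584350586), 54.04567337036133)
[[573.985   198.69258]
 [634.9263  154.49034]
 [661.37573 190.95604]
 [600.43445 235.15828]]
pad 296.5 141.0 4.031229019165039 [ 0.53604277 -0.03188667  0.079     ]
bar 44.0 [ 0.54126732 -0.01770987  0.083     ]
bar 40.5 [ 0.54081223 -0.06212262  0.083     ]
```

```bash
python3 - <<'E'
from h import *
w=load("w1.png");h=cv2.cvtColor(w["pixels"],cv2.COLOR_RGB2HSV)
m=((h[...,0]<6)|(h[...,0]>174))&(h[...,1]>180)&(h[...,2]>80)
c=max(cv2.findContours(m.astype(np.uint8),0,1)[0],key=cv2.contourArea)
P=np.array([plane(w,*p[0],.04)[:2] for p in c])*1000
print(cv2.boxPoints(cv2.minAreaRect(P.astype(np.float32))))
E
python3 -m crank '[[[31,-4,0,0,-1],[30,-3,0,0,-1],[30,0,0,0,-1],[0,0,0,0.12,-1],[0,0,0,0.12,-1],[0,0,0,0.12,-1],[0,0,0,0.12,-1],[0,0,0,0.12,-1],[0,0,0,0.12,-1],[0,0,0,0.12,-1]]]' 25
python3 -m crank '[[[0,0,0,0.12,-1],[0,0,0,0.12,-1],[0,0,0,0.12,-1],[0,0,0,0.12,-1],[0,0,0,0.12,-1],[0,0,0,0.12,-1],[0,0,0,0.12,-1],[0,0,0,0.12,-1],[0,0,0,0.12,-1],[0,0,0,0.12,-1]]]'
python3 -m crank '[[[0,0,0,0.12,-1],[0,0,0,0.04,-1],[0,0,0,0,-1],[0,0,0,0,-1],[0,0,0,0,-1]]]'
cat >> h.py <<'E'
def to(x,y,yaw):
    "shift in tool mm and turn needed (turn after shift)"
    T=tool(); d=T[:3,:3].T@np.array([x-T[0,3],y-T[1,3],0])*1000
    yw=np.degrees(np.arctan2(T[1,0],T[0,0])); s=ctrl.get_state()
    print("pos",np.round(s["position"],4),"yaw",round(yw,2),"shift",np.round(d,1),"turn",round(np.radians(yw-yaw),3),"tilt",np.round(T[:2,2],3),"q7",round(s["joint_positions"][6],2),"t",s["time"],"F",np.round(s["ft_force"],1),"M",np.round(s["torque"],2))
E
python3 -c "
from h import *
to(.625,.190,-36); w=grab('wrist','w4.png')"
```

```text
[[607.659     34.170834]
 [647.7778    11.903412]
 [693.8497    94.91017 ]
 [653.7309   117.1776  ]]
time: 2.33
position: [0.6252, 0.1885, 0.2227]
tool_rot: [2.938, 1.109, 0.0]
ft_force: [0.3, -0.6, -0.6]
grip_width: 0.999
grip_force: 0.0
time: 3.17
position: [0.6252, 0.1885, 0.2227]
tool_rot: [3.052, -0.744, 0.001]
ft_force: [-0.2, -0.0, 1.6]
grip_width: 1.0
grip_force: 0.0
time: 3.58
position: [0.6248, 0.1896, 0.2226]
tool_rot: [2.987, -0.972, 0.0]
ft_force: [-0.3, 0.8, 0.2]
grip_width: 0.999
grip_force: 0.0
pos [0.6248 0.1896 0.2226] yaw -36.05 shift [-0.1 -0.4 -0. ] turn -0.001 tilt [ 0. -0.] q7 -2.51 t 3.5833 F [-0.3  0.8  0.2] M [ 0.05  0.11 -0.02]
```

View pics/w4.png

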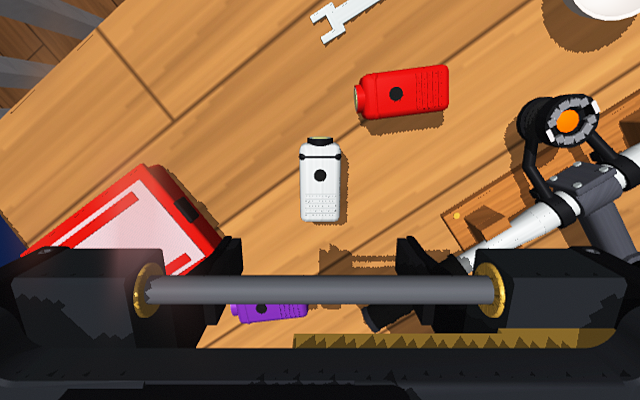

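The wrist view shows the lamp upright in the picture, rear at (321,220) and bezel at (320,140), midway between the fingers and clear of its neighbours. One check on its rear edge before I descend.

```bash
python3 - <<'E'
from h import *
w=load("w4.png");h=cv2.cvtColor(w["pixels"],cv2.COLOR_RGB2HSV)
m=(h[...,1]<60)&(h[...,2]>110);m[:,:285]=0;m[:,355:]=0;m[:130]=0;m[235:]=0
c=cv2.findContours(m.astype(np.uint8),0,1)[0];c=np.vstack([k for k in c if cv2.contourArea(k)>30])
P=np.array([plane(w,*p[0],.040) for p in c]);T=tool()
L=(P-T[:3,3])@T[:3,:3]*1000
print("tool x",L[:,0].min(),L[:,0].max(),"y",L[:,1].min(),L[:,1].max(), cv2.minAreaRect(L[:,:2].astype(np.float32)))
E
python3 -m crank '[[[0,0,35,0,-1],[0,0,35,0,-1],[0,0,35,0,-1],[0,0,30,0,-1],[0,0,25,0,-1],[0,0,15,0,-1],[0,0,10,0,-1],[0,0,0,0,-1],[0,0,0,0,-1],[0,0,0,0,-1]]]'
```

```text
tool x -46.419987233887106 44.35598330672182 y -22.666066377717875 22.655047051542905 ((-1.0668830871582031, -0.027128219604492188), (45.198204040527344, 90.77095794677734), 89.85633087158203)
time: 4.47
position: [0.6258, 0.1908, 0.0392]
tool_rot: [-2.986, 0.972, -0.004]
ft_force: [0.1, -0.1, 0.5]
grip_width: 1.001
grip_force: 0.0
```

```bash
python3 -c "
from h import *
to(.625,.1895,-36.1)"
python3 -m crank '[[[0,0,12,0,-1],[0,0,8,0,-1],[0,0,0,0,-1],[0,0,0,0,-1]]]'
python3 -c "
from h import *
to(.625,.1895,-36.1)"
```

```text
pos [0.6258 0.1908 0.0392] yaw -36.05 shift [ 0.1  1.6 -0. ] turn 0.001 tilt [0.003 0.001] q7 -2.5 t 4.4667 F [ 0.1 -0.1  0.5] M [0.09 0.14 0.  ]
time: 4.8
position: [0.6238, 0.1903, 0.0167]
tool_rot: [2.986, -0.972, -0.002]
ft_force: [-0.2, 1.1, -0.5]
grip_width: 1.0
grip_force: 0.0
pos [0.6238 0.1903 0.0167] yaw -36.04 shift [ 1.5 -0.  -0. ] turn 0.001 tilt [-0.002 -0.001] q7 -2.5 t 4.8 F [-0.2  1.1 -0.5] M [0.08 0.12 0.  ]
```

```bash
python3 -m crank '[[[0.5,0,-2,0,-0.2],[0,0,0,0,0.1],[0,0,0,0,0.4],[0,0,0,0,0.4],[0,0,0,0,0.4],[0,0,0,0,0.4],[0,0,0,0,0.4],[0,0,0,0,0.4]]]' 35
python3 -m crank '[[[0,0,0,0,0.4],[0,0,0,0,0.4],[0,0,0,0,0.4],[0,0,0,0,0.4]]]' 
python3 -c "
from h import *
to(.625,.1895,-36.1)"
```

```text
time: 5.47
position: [0.6248, 0.1901, 0.0196]
tool_rot: [2.987, -0.972, -0.0]
ft_force: [-0.2, -0.1, 0.8]
grip_width: 0.522
grip_force: 35.0
time: 5.8
position: [0.6248, 0.1901, 0.0195]
tool_rot: [2.987, -0.972, -0.0]
ft_force: [-0.7, -0.8, 0.8]
grip_width: 0.525
grip_force: 35.0
pos [0.6248 0.1901 0.0195] yaw -36.05 shift [0.5 0.3 0. ] turn 0.001 tilt [-0. -0.] q7 -2.5 t 5.8 F [-0.7 -0.8  0.8] M [-0.09  0.33 -0.05]
```

```bash
python3 -m crank '[[[0,0,-10,0,0.4],[0,0,-30,0,0.4],[0,0,-30,0,0.4],[0,0,-30,0,0.4],[0,0,-30,0,0.4],[0,0,-30,0,0.4],[0,0,-20,0,0.4],[0,0,0,-0.1,0.4],[0,0,0,-0.1,0.4],[0,0,0,-0.1,0.4]]]'
python3 -m crank '[[[0,0,0,-0.1,0.4],[0,0,0,-0.1,0.4],[0,0,0,-0.1,0.4],[0,0,0,-0.1,0.4],[0,0,0,-0.1,0.4],[0,0,0,-0.1,0.4],[0,0,0,-0.1,0.4],[0,0,0,-0.1,0.4],[0,0,0,-0.1,0.4],[0,0,0,-0.1,0.4]]]'
python3 -m crank '[[[0,0,0,-0.1,0.4],[0,0,0,-0.1,0.4],[0,0,0,-0.1,0.4],[0,0,0,-0.1,0.4],[0,0,0,-0.1,0.4],[0,0,0,-0.1,0.4],[0,0,0,-0.1,0.4],[0,0,0,-0.1,0.4],[0,0,0,-0.1,0.4],[0,0,0,0,0.4]]]'
python3 -c "
from h import *
to(.541,-.040,90)"
```

```text
time: 6.63
position: [0.6251, 0.1905, 0.2009]
tool_rot: [-3.1, 0.507, -0.002]
ft_force: [-1.1, -0.3, -1.5]
grip_width: 0.523
grip_force: 35.0
time: 7.47
position: [0.6249, 0.1903, 0.2]
tool_rot: [2.964, 1.041, 0.001]
ft_force: [0.2, 0.5, -2.0]
grip_width: 0.525
grip_force: 35.0
time: 8.3
position: [0.6249, 0.1902, 0.1999]
tool_rot: [2.219, 2.224, 0.0]
ft_force: [-1.4, 1.1, -1.1]
grip_width: 0.525
grip_force: 35.0
pos [0.6249 0.1902 0.1999] yaw 90.14 shift [-2.30e+02 -8.44e+01 -1.00e-01] turn 0.002 tilt [0. 0.] q7 -0.38 t 8.3 F [-1.4  1.1 -1.1] M [ 0.04  0.01 -0.02]
```

```bash
python3 -m crank '[[[-30,-10,0,0,0.4],[-35,-10,0,0,0.4],[-35,-10,0,0,0.4],[-35,-10,0,0,0.4],[-35,-10,0,0,0.4],[-35,-10,0,0,0.4],[-35,-10,0,0,0.4],[-35,-10,0,0,0.4],[-35,-4,0,0,0.4],[-10,0,0,0,0.4]]]'
python3 -m crank '[[[0,0,0,0,0.4],[0,0,0,0,0.4],[0,0,0,0,0.4]]]'
python3 -c "
from h import *
to(.541,-.040,90)
grab('wrist','w5.png');grab('scene','s5.png')"
```

```text
time: 9.13
position: [0.539, -0.1375, 0.2003]
tool_rot: [2.232, 2.206, -0.004]
ft_force: [0.0, -1.3, -1.7]
grip_width: 0.525
grip_force: 35.0
time: 9.38
position: [0.5413, -0.1279, 0.1997]
tool_rot: [-2.22, -2.222, -0.002]
ft_force: [-0.6, 0.3, -0.9]
grip_width: 0.523
grip_force: 35.0
pos [ 0.5413 -0.1279  0.1997] yaw 90.04 shift [87.9 -0.3  0.1] turn 0.001 tilt [0.    0.001] q7 0.19 t 9.3833 F [-0.6  0.3 -0.9] M [-0.03 -0.02  0.03]
```

View pics/w5.png

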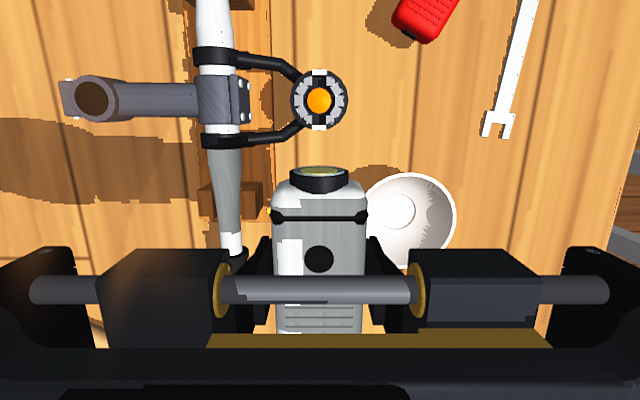

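The wrist view shows the lamp held straight, edges at columns about 272 and 367 and the bezel at (319,178). The socket is ahead, with bars at (319,72) and (319,127) and the pad at (319,100). Now I measure the two against each other.

Run:
```python
from h import *
w=load("w5.png");T=tool();h=cv2.cvtColor(w["pixels"],cv2.COLOR_RGB2HSV)
tl=lambda p:np.round((p-T[:3,3])@T[:3,:3]*1000,1)
m=(h[...,1]<50)&(h[...,2]>200)
out=[]
for y0,y1 in ((66,80),(120,134)):
    v,u=np.nonzero(m[y0:y1,305:335]); p=plane(w,u.mean()+305,v.mean()+y0,.083); out.append(p); print("bar",len(u),u.mean()+305,v.mean()+y0,np.round(p,4))
c=np.mean(out,0); print("socket",np.round(c,4),"tool",tl(c), "sep",np.linalg.norm(out[0]-out[1]))
o=(h[...,0]>8)&(h[...,0]<22)&(h[...,1]>200)&(h[...,2]>200)
v,u=np.nonzero(o[85:115,300:340]);print("pad",tl(plane(w,u.mean()+300,v.mean()+85,.079)))
g=cv2.cvtColor(w["pixels"],cv2.COLOR_RGB2GRAY).astype(int)
zf=T[2,3]-.0195
for r in (228,234):
    s=h[r,:,1]<60; k=[i for i in range(255,385) if s[i] and g[r,i]>120]
    print(r,k[0],k[-1],[tl(plane(w,q,r,zf+.04)) for q in (k[0]-.5,k[-1]+.5)])
d=(g<70); ys=[y for y in range(240,280) if d[y,319]]; k=[x for x in range(295,345) if d[260,x]]
print("button",ys[0],ys[-1],k[0],k[-1])
bz=[y for y in range(160,200) if g[y,319]<70];print("bezel rows",bz)
for y in (bz[0],bz[-1]):print(tl(plane(w,319,y,zf+.047)),tl(plane(w,319,y,zf+.031)))
w4=load("w4.png");g4=cv2.cvtColor(w4["pixels"],cv2.COLOR_RGB2GRAY)
v,u=np.nonzero(g4[160:195,305:340]<70);T4=w4["Tw"]@np.linalg.inv(np.array(w4["T_tool_cam"]))
print("button rel. TCP before grip",np.round((plane(w4,u.mean()+305,v.mean()+160,.047)-T4[:3,3])@T4[:3,:3]*1000,1))
v,u=np.nonzero(g[245:275,300:340]<70);print("button now",u.mean()+300,tl(plane(w,u.mean()+300,v.mean()+245,zf+.047)))
```

```text
bar 117 318.53846153846155 73.14529914529915 [ 0.5409 -0.0189  0.083 ]
bar 99 318.9191919191919 125.22222222222223 [ 0.5412 -0.0607  0.083 ]
socket [ 0.5411 -0.0398  0.083 ] tool [ 8.770e+01 -1.000e-01  1.167e+02] sep 0.041763947694730505
pad [ 87.4  -1.9 120.7]
228 273 384 [array([ 24.7, -22.4, -20.5]), array([ 24.6,  31.4, -20.5])]
234 273 384 [array([ 21.6, -22.6, -20.5]), array([ 21.5,  31.6, -20.5])]
button 246 279 304 333
bezel rows [177, 178, 179, 180, 181, 182, 183, 184, 185, 186, 187, 188, 189, 190, 191, 192, 193]
[ 51.   -0.1 -27.5] [ 47.7  -0.  -11.5]
[ 43.8  -0.1 -27.5] [ 39.7  -0.1 -11.5]
button rel. TCP before grip [  9.2   0.2 175.7]
button now 318.4352 [ 11.8  -0.4 -27.5]
```

```bash
python3 -m crank '[[[20,0,0,0,0.4],[25,0,0,0,0.4],[25,0,0,0,0.4],[17,0,0,0,0.4],[0,0,20,0,0.4],[0,0,20,0,0.4],[0,0,20,0,0.4],[0,0,15,0,0.4],[0,0,0,0,0.4],[0,0,0,0,0.4]]]'
python3 -m crank '[[[0,0,0,0,0.4],[0,0,0,0,0.4]]]'
python3 -c "
from h import *
to(.541,-.0406,90)
grab('side','d6.png');grab('scene','s6.png')
a=load('s6.png');b=load('d6.png');z=.083
o=[]
for im in(a,b):
    u,v=map(int,proj(im,[.541,-.04,.09]));print(u,v)
    o.append(cv2.resize(cv2.cvtColor(im['pixels'],cv2.COLOR_RGB2BGR)[v-35:v+35,u-40:u+40],(400,350),interpolation=2))
cv2.imwrite('pics/c6.png',np.hstack(o))"
```

```text
time: 10.32
position: [0.5404, -0.0415, 0.1241]
tool_rot: [-2.219, -2.222, 0.002]
ft_force: [0.5, 0.1, -1.6]
grip_width: 0.524
grip_force: 35.0
time: 10.48
position: [0.5421, -0.0424, 0.1261]
tool_rot: [2.219, 2.221, 0.003]
ft_force: [0.1, -0.0, -1.8]
grip_width: 0.524
grip_force: 35.0
pos [ 0.5421 -0.0424  0.1261] yaw 90.03 shift [ 1.8 -1.1 -0. ] turn 0.001 tilt [ 0.003 -0.   ] q7 0.02 t 10.4833 F [ 0.1 -0.  -1.8] M [-0.02  0.04  0.01]
307 196
343 195
```

View pics/c6.png

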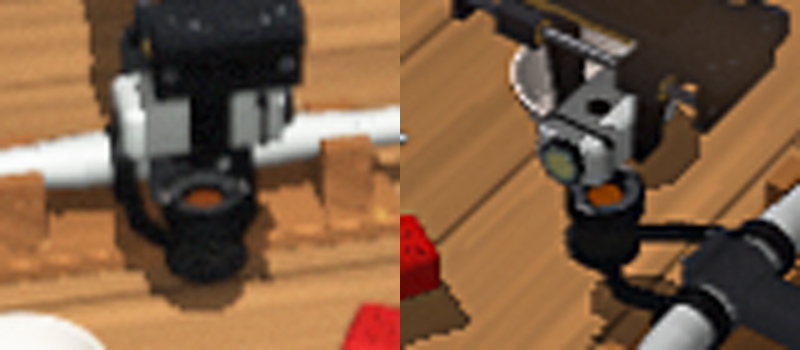

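The lamp hangs above the socket with its lens towards +y, the handlebar's left, and the orange pad is visible just below the foot. Now I settle and fine-tune the position.

```bash
python3 -m crank '[[[1,0,0,0,0.4],[0,0,0,0,0.4],[0,0,0,0,0.4],[0,0,0,0,0.4],[0,0,0,0,0.4],[0,0,0,0,0.4]]]' 45
python3 -c "
from h import *
to(.541,-.0406,90)"
```

```text
time: 11.08
position: [0.5409, -0.0418, 0.1246]
tool_rot: [2.221, 2.221, -0.0]
ft_force: [0.1, -0.2, -1.4]
grip_width: 0.523
grip_force: 45.0
pos [ 0.5409 -0.0418  0.1246] yaw 90.0 shift [ 1.2  0.1 -0. ] turn -0.0 tilt [ 0. -0.] q7 0.02 t 11.0833 F [ 0.1 -0.2 -1.4] M [ 0.03  0.1  -0.03]
```

```bash
python3 -m crank '[[[1.2,0,4,0,0.4],[0,0,4,0,0.4],[0,0,4,0,0.4],[0,0,4,0,0.4],[0,0,3,0,0.4],[0,0,1,0,0.4],[0,0,0,0,0.4],[0,0,0,0,0.4],[0,0,0,0,0.4]]]'
python3 -c "
from h import *
to(.541,-.0406,90)"
python3 -m crank '[[[0,0,1.5,0,0.4],[0,0,1.5,0,0.4],[0,0,1.5,0,0.4],[0,0,1.5,0,0.4],[0,0,0,0,0.4],[0,0,0,0,0.4],[0,0,0,0,0.4]]]'
python3 -c "
from h import *
to(.541,-.0406,90)"
```

```text
time: 11.83
position: [0.5411, -0.0406, 0.1048]
tool_rot: [2.221, 2.221, 0.0]
ft_force: [-0.2, -0.2, -1.3]
grip_width: 0.526
grip_force: 45.0
pos [ 0.5411 -0.0406  0.1048] yaw 90.0 shift [-0.  -0.1 -0. ] turn -0.0 tilt [ 0. -0.] q7 0.01 t 11.8333 F [-0.2 -0.2 -1.3] M [ 0.01 -0.03 -0.03]
time: 12.42
position: [0.5409, -0.0405, 0.0986]
tool_rot: [2.221, 2.221, 0.0]
ft_force: [-0.5, -0.1, -1.6]
grip_width: 0.528
grip_force: 45.0
pos [ 0.5409 -0.0405  0.0986] yaw 90.0 shift [-0.1  0.1  0. ] turn -0.0 tilt [ 0. -0.] q7 0.01 t 12.4167 F [-0.5 -0.1 -1.6] M [0.04 0.03 0.04]
```

```bash
python3 -m crank '[[[0,0,1,0,0.4],[0,0,1,0,0.4],[0,0,0,0,0.4],[0,0,0,0,0.4]]]'
python3 -m crank '[[[0,0,1,0,0.4],[0,0,1,0,0.4],[0,0,0,0,0.4],[0,0,0,0,0.4]]]'
python3 -m crank '[[[0,0,1,0,0.4],[0,0,1,0,0.4],[0,0,0,0,0.4],[0,0,0,0,0.4]]]'
python3 -c "
from h import *
to(.541,-.0406,90)"
```

```text
time: 12.75
position: [0.541, -0.0406, 0.0967]
tool_rot: [2.221, 2.221, 0.0]
ft_force: [-0.5, 0.7, 0.8]
grip_width: 0.531
grip_force: 45.0
time: 13.08
position: [0.541, -0.0406, 0.0946]
tool_rot: [2.221, 2.221, 0.0]
ft_force: [-0.6, 0.3, 1.2]
grip_width: 0.528
grip_force: 45.0
time: 13.42
position: [0.541, -0.0406, 0.0926]
tool_rot: [2.221, 2.221, 0.0]
ft_force: [0.0, 0.1, 0.7]
grip_width: 0.524
grip_force: 45.0
pos [ 0.541  -0.0406  0.0926] yaw 90.0 shift [-0. -0. -0.] turn -0.0 tilt [ 0. -0.] q7 0.01 t 13.4167 F [0.  0.1 0.7] M [0.01 0.01 0.01]
```

```bash
for i in 1 2 3; do :; done
python3 -m crank '[[[0,0,1,0,0.4],[0,0,1,0,0.4],[0,0,0,0,0.4],[0,0,0,0,0.4]]]'
python3 -m crank '[[[0,0,1,0,0.4],[0,0,1,0,0.4],[0,0,0,0,0.4],[0,0,0,0,0.4]]]'
python3 -c "
from h import *
to(.541,-.0406,90)"
```

```text
time: 13.75
position: [0.541, -0.0406, 0.0906]
tool_rot: [2.221, 2.221, 0.0]
ft_force: [-0.1, 1.3, 1.9]
grip_width: 0.527
grip_force: 45.0
time: 14.08
position: [0.5411, -0.0406, 0.0889]
tool_rot: [2.221, 2.221, 0.0]
ft_force: [-1.1, 0.1, 5.1]
grip_width: 0.53
grip_force: 45.0
pos [ 0.5411 -0.0406  0.0889] yaw 90.0 shift [-0.  -0.1 -0. ] turn -0.0 tilt [ 0. -0.] q7 0.01 t 14.0833 F [-1.1  0.1  5.1] M [ 0.01  0.3  -0.04]
```

```bash
python3 -m crank '[[[0,0,1,0,0.4],[0,0,0,0,0.4],[0,0,0,0,0.4]]]'
python3 -m crank '[[[0,0,1,0,0.4],[0,0,0,0,0.4],[0,0,0,0,0.4]]]'
python3 -c "
from h import *
to(.541,-.0406,90)"
```

```text
time: 14.33
position: [0.5411, -0.0405, 0.0881]
tool_rot: [2.221, 2.221, 0.0]
ft_force: [-2.2, 0.1, 5.8]
grip_width: 0.523
grip_force: 45.0
time: 14.58
position: [0.5411, -0.0406, 0.0873]
tool_rot: [2.221, 2.221, 0.0]
ft_force: [-1.8, -0.2, 7.9]
grip_width: 0.521
grip_force: 45.0
pos [ 0.5411 -0.0406  0.0873] yaw 90.0 shift [-0.  -0.1 -0. ] turn -0.0 tilt [ 0. -0.] q7 0.01 t 14.5833 F [-1.8 -0.2  7.9] M [ 0.03  0.58 -0.02]
```

```bash
python3 -m crank '[[[0,-0.5,1,0,0.4],[0,0,0,0,0.4],[0,0,0,0,0.4]]]'
python3 -m crank '[[[0,0,1,0,0.4],[0,0,0,0,0.4],[0,0,0,0,0.4]]]'
python3 -c "
from h import *
to(.541,-.0406,90)"
```

```text
time: 14.83
position: [0.5411, -0.0406, 0.0868]
tool_rot: [2.221, 2.221, 0.002]
ft_force: [-2.4, 0.6, 8.8]
grip_width: 0.521
grip_force: 45.0
time: 15.08
position: [0.5411, -0.0405, 0.086]
tool_rot: [2.221, 2.221, 0.002]
ft_force: [-3.2, 0.6, 9.6]
grip_width: 0.529
grip_force: 45.0
pos [ 0.5411 -0.0405  0.086 ] yaw 90.0 shift [-0.1 -0.1 -0. ] turn -0.0 tilt [ 0.002 -0.   ] q7 0.01 t 15.0833 F [-3.2  0.6  9.6] M [-0.02  0.68  0.03]
```

```bash
python3 -m crank '[[[0,-0.8,0,0,0.4],[0,0,0,0,0.4],[0,0,0,0,0.4]]]'
python3 -m crank '[[[0,0,0.5,0,0.4],[0,0,0,0,0.4],[0,0,0,0,0.4]]]'
python3 -c "
from h import *
to(.541,-.0406,90)"
```

```text
time: 15.33
position: [0.541, -0.0406, 0.0863]
tool_rot: [2.22, 2.22, 0.003]
ft_force: [-1.4, -0.2, 8.6]
grip_width: 0.525
grip_force: 45.0
time: 15.58
position: [0.541, -0.0405, 0.0859]
tool_rot: [2.22, 2.22, 0.003]
ft_force: [-0.8, -0.4, 10.0]
grip_width: 0.525
grip_force: 45.0
pos [ 0.541  -0.0405  0.0859] yaw 90.0 shift [-0.1 -0.  -0. ] turn 0.0 tilt [ 0.003 -0.   ] q7 0.01 t 15.5833 F [-0.8 -0.4 10. ] M [-0.01  0.4   0.01]
```

```bash
python3 -m crank '[[[0,0,1.2,0,0.4],[0,0,0,0,0.4],[0,0,0,0,0.4],[0,0,0,0,0.4]]]'
python3 -c "
from h import *
to(.541,-.0406,90)"
```

```text
time: 15.92
position: [0.5411, -0.0406, 0.0853]
tool_rot: [2.22, 2.22, 0.003]
ft_force: [-2.5, 0.2, 13.6]
grip_width: 0.529
grip_force: 45.0
pos [ 0.5411 -0.0406  0.0853] yaw 90.0 shift [-0.  -0.1 -0. ] turn -0.0 tilt [ 0.003 -0.   ] q7 0.01 t 15.9167 F [-2.5  0.2 13.6] M [ 0.09  0.77 -0.02]
```

```bash
python3 -m crank '[[[0,-0.5,-0.3,0,0.4],[0,0,0,0,0.4],[0,0,0,0.06,0.4],[0,0,0,0.06,0.4],[0,0,0,0,0.4],[0,0,0,0,0.4]]]'
python3 -c "
from h import *
to(.541,-.0406,90)"
```

```text
time: 16.42
position: [0.5412, -0.0405, 0.0855]
tool_rot: [2.348, 2.082, 0.005]
ft_force: [-0.9, 0.4, 11.5]
grip_width: 0.524
grip_force: 45.0
pos [ 0.5412 -0.0405  0.0855] yaw 83.12 shift [-0.1 -0.2 -0. ] turn -0.12 tilt [ 0.005 -0.   ] q7 -0.1 t 16.4167 F [-0.9  0.4 11.5] M [ 0.01  0.22 -0.02]
```

```bash
python3 -m crank '[[[0,0,0,0.06,0.4],[0,0,0,0.06,0.4],[0,0,0,0,0.4],[0,0,0,0,0.4]]]'
python3 -c "
from h import *
to(.541,-.0406,90)"
```

```text
time: 16.75
position: [0.5414, -0.0406, 0.0855]
tool_rot: [2.469, 1.937, 0.006]
ft_force: [0.4, 0.5, 11.8]
grip_width: 0.525
grip_force: 45.0
pos [ 0.5414 -0.0406  0.0855] yaw 76.24 shift [-0.1 -0.4 -0. ] turn -0.24 tilt [ 0.005 -0.   ] q7 -0.22 t 16.75 F [ 0.4  0.5 11.8] M [ 0.01  0.12 -0.  ]
```

```bash
python3 -m crank '[[[0,0,0,0.08,0.4],[0,0,0,0.08,0.4],[0,0,0,0.08,0.4],[0,0,0,0.08,0.4],[0,0,0,0.08,0.4],[0,0,0,0,0.4],[0,0,0,0,0.4]]]'
python3 -c "
from h import *
to(.541,-.0406,0)"
python3 -m crank '[[[0,0,0,0.08,0.4],[0,0,0,0.08,0.4],[0,0,0,0.08,0.4],[0,0,0,0.08,0.4],[0,0,0,0.08,0.4],[0,0,0,0,0.4],[0,0,0,0,0.4]]]'
python3 -c "
from h import *
to(.541,-.0406,0)"
```

```text
time: 17.33
position: [0.5418, -0.0407, 0.0856]
tool_rot: [2.805, 1.408, 0.008]
ft_force: [-0.3, -0.0, 11.5]
grip_width: 0.526
grip_force: 45.0
pos [ 0.5418 -0.0407  0.0856] yaw 53.32 shift [-0.4 -0.7 -0. ] turn 0.931 tilt [ 0.006 -0.   ] q7 -0.61 t 17.3333 F [-0.3 -0.  11.5] M [-0.04  0.02 -0.02]
time: 17.92
position: [0.5418, -0.0407, 0.0856]
tool_rot: [3.03, 0.823, 0.009]
ft_force: [0.3, -0.3, 11.3]
grip_width: 0.524
grip_force: 45.0
pos [ 0.5418 -0.0407  0.0856] yaw 30.4 shift [-0.6 -0.5 -0. ] turn 0.531 tilt [ 0.006 -0.   ] q7 -1.01 t 17.9167 F [ 0.3 -0.3 11.3] M [-0.01  0.01 -0.01]
```

Turning freely. Carrying on to 0°, taking the last part gently.

```bash
python3 -m crank '[[[0,0,0,0.08,0.4],[0,0,0,0.08,0.4],[0,0,0,0.08,0.4],[0,0,0,0.08,0.4],[0,0,0,0.08,0.4],[0,0,0,0.04,0.4],[0,0,0,0,0.4],[0,0,0,0,0.4]]]'
python3 -c "
from h import *
to(.541,-.0406,0)"
python3 -m crank '[[[0,0,0,0.05,0.4],[0,0,0,0.04,0.4],[0,0,0,0,0.4],[0,0,0,0,0.4]]]'
python3 -c "
from h import *
to(.541,-.0406,0)"
```

```text
time: 18.58
position: [0.5418, -0.0408, 0.0856]
tool_rot: [3.138, 0.142, 0.01]
ft_force: [0.6, -0.3, 10.3]
grip_width: 0.524
grip_force: 45.0
pos [ 0.5418 -0.0408  0.0856] yaw 5.2 shift [-0.8 -0.2 -0. ] turn 0.091 tilt [ 0.006 -0.   ] q7 -1.44 t 18.5833 F [ 0.6 -0.3 10.3] M [-0.05  0.06  0.01]
time: 18.92
position: [0.5418, -0.0408, 0.0856]
tool_rot: [3.141, 0.001, 0.01]
ft_force: [0.1, -0.2, 11.3]
grip_width: 0.523
grip_force: 45.0
pos [ 0.5418 -0.0408  0.0856] yaw 0.04 shift [-0.8 -0.2 -0. ] turn 0.001 tilt [ 0.006 -0.   ] q7 -1.53 t 18.9167 F [ 0.1 -0.2 11.3] M [-0.07  0.03 -0.02]
```

```bash
python3 -m crank '[[[0,0,-1,0,0.4],[0,0,-1,0,0.4],[0,0,0,0,0.4],[0,0,0,0,0.4]]]'
python3 -m crank '[[[0,0,-1,0,0.4],[0,0,-1,0,0.4],[0,0,0,0,0.4],[0,0,0,0,0.4]]]'
python3 -m crank '[[[0,0,-1,0,0.4],[0,0,-1,0,0.4],[0,0,0,0,0.4],[0,0,0,0,0.4]]]'
python3 -c "
from h import *
to(.541,-.0406,0)"
```

```text
time: 19.25
position: [0.5418, -0.0408, 0.0871]
tool_rot: [3.141, 0.001, 0.009]
ft_force: [1.0, -0.5, 8.0]
grip_width: 0.526
grip_force: 45.0
time: 19.58
position: [0.5415, -0.0407, 0.0885]
tool_rot: [3.141, 0.001, 0.008]
ft_force: [4.3, 0.4, 5.0]
grip_width: 0.527
grip_force: 45.0
time: 19.92
position: [0.5394, -0.0405, 0.0892]
tool_rot: [3.142, 0.001, 0.001]
ft_force: [3.1, -0.5, 4.0]
grip_width: 0.526
grip_force: 45.0
pos [ 0.5394 -0.0405  0.0892] yaw 0.05 shift [1.6 0.1 0. ] turn 0.001 tilt [ 0.001 -0.   ] q7 -1.53 t 19.9167 F [ 3.1 -0.5  4. ] M [ 0.04 -0.67 -0.01]
```

```bash
python3 -m crank '[[[1,0,0,0,0.4],[0.6,0,0,0,0.4],[0,0,0,0,0.4],[0,0,0,0,0.4]]]'
python3 -m crank '[[[0,0,-1,0,0.4],[0,0,-1,0,0.4],[0,0,0,0,0.4],[0,0,0,0,0.4]]]'
python3 -m crank '[[[0,0,-1,0,0.4],[0,0,-1,0,0.4],[0,0,0,0,0.4],[0,0,0,0,0.4]]]'
python3 -c "
from h import *
to(.541,-.0406,0)"
```

```text
time: 20.25
position: [0.5395, -0.0405, 0.0887]
tool_rot: [-3.141, -0.001, 0.004]
ft_force: [-1.2, -0.2, 4.8]
grip_width: 0.526
grip_force: 45.0
time: 20.58
position: [0.5395, -0.0405, 0.0904]
tool_rot: [-3.142, -0.001, 0.004]
ft_force: [-2.9, -0.2, 1.4]
grip_width: 0.526
grip_force: 45.0
time: 20.92
position: [0.5398, -0.0405, 0.0927]
tool_rot: [-3.142, -0.001, 0.003]
ft_force: [-4.3, -0.2, 0.9]
grip_width: 0.527
grip_force: 45.0
pos [ 0.5398 -0.0405  0.0927] yaw 0.05 shift [ 1.2  0.1 -0. ] turn 0.001 tilt [-0.002  0.   ] q7 -1.53 t 20.9167 F [-4.3 -0.2  0.9] M [0.09 1.15 0.01]
```

```bash
python3 -m crank '[[[-1,0,-1,0,0.4],[0,0,-1,0,0.4],[0,0,0,0,0.4],[0,0,0,0,0.4]]]'
python3 -m crank '[[[0,0,-1,0,0.4],[0,0,-1,0,0.4],[0,0,0,0,0.4],[0,0,0,0,0.4]]]'
python3 -c "
from h import *
to(.541,-.0406,0)"
```

```text
time: 21.25
position: [0.5397, -0.0405, 0.0952]
tool_rot: [-3.142, -0.001, -0.0]
ft_force: [-3.3, -0.0, 1.3]
grip_width: 0.528
grip_force: 45.0
time: 21.58
position: [0.5396, -0.0405, 0.0963]
tool_rot: [3.142, 0.001, -0.0]
ft_force: [1.1, -0.9, -8.7]
grip_width: 0.522
grip_force: 45.0
pos [ 0.5396 -0.0405  0.0963] yaw 0.05 shift [ 1.4  0.1 -0. ] turn 0.001 tilt [-0. -0.] q7 -1.53 t 21.5833 F [ 1.1 -0.9 -8.7] M [ 0.03  0.01 -0.02]
```

Pulling up gives −7 N with the foot about 6.3 mm below the lip, so the lamp is caught. I ease off the pull and release.

```bash
python3 -m crank '[[[0,0,0.9,0,0.4],[0,0,0,0,0.4],[0,0,0,0,0.4]]]'
python3 -m crank '[[[0,0,0,0,0.2],[0,0,0,0,0],[0,0,0,0,-0.3],[0,0,0,0,-0.6],[0,0,0,0,-0.6],[0,0,0,0,-0.6]]]' 10
python3 -c "
from h import *
to(.541,-.0406,0)"
```

```text
time: 21.83
position: [0.5397, -0.0405, 0.0962]
tool_rot: [-3.142, -0.001, 0.0]
ft_force: [-0.6, 0.0, -5.9]
grip_width: 0.525
grip_force: 45.0
time: 22.33
position: [0.5408, -0.0406, 0.0973]
tool_rot: [3.142, 0.001, 0.004]
ft_force: [0.7, -0.3, 1.1]
grip_width: 0.74
grip_force: 0.0
pos [ 0.5408 -0.0406  0.0973] yaw 0.05 shift [ 0.2 -0.   0. ] turn 0.001 tilt [ 0.003 -0.   ] q7 -1.53 t 22.3333 F [ 0.7 -0.3  1.1] M [0.06 0.12 0.01]
```

```bash
python3 -m crank '[[[0,0,-5,0,-0.6],[0,0,-15,0,-0.6],[0,0,-25,0,-0.6],[0,0,-30,0,-0.6],[0,0,-30,0,-0.6],[0,0,-15,0,-0.6],[-20,0,0,0,-0.6],[-20,0,0,0,-0.6],[0,0,0,0,-0.6],[0,0,0,0,-0.6]]]'
python3 - <<'E'
from h import *
w=grab('wrist','w7.png');a=grab('scene','s7.png');b=grab('side','d7.png')
def crop(im,k,sz):
    u,v=map(int,proj(im,[.541,-.04,.1]));print(u,v,end=' ');v=max(v,k);return cv2.resize(cv2.cvtColor(im['pixels'],cv2.COLOR_RGB2BGR)[v-k:v+k,u-k:u+k],(sz,sz),interpolation=2)
cv2.imwrite('pics/c7.png',np.hstack([crop(w,90,266),crop(a,40,266),crop(b,40,266)]))
h=cv2.cvtColor(w['pixels'],cv2.COLOR_RGB2HSV);m=(h[...,1]<60)&(h[...,2]>110)
u,v=map(int,proj(w,[.541,-.04,.117]));M=np.zeros(m.shape,np.uint8);M[max(v-60,0):v+60,u-60:u+60]=m[max(v-60,0):v+60,u-60:u+60]
c=max(cv2.findContours(M,0,1)[0],key=cv2.contourArea)
P=np.array([plane(w,*p[0],.0765+.04)[:2] for p in c])*1000;print(cv2.minAreaRect(P.astype(np.float32)))
E
```

```text
time: 23.17
position: [0.4997, -0.0406, 0.2172]
tool_rot: [-3.142, -0.001, -0.003]
ft_force: [0.6, -0.0, -0.5]
grip_width: 0.799
grip_force: 0.0
319 153 307 193 343 192 ((531.5216674804688, -38.864646911621094), (73.98100280761719, 45.27385330200195), 0.06290721148252487)
```

View pics/c7.png

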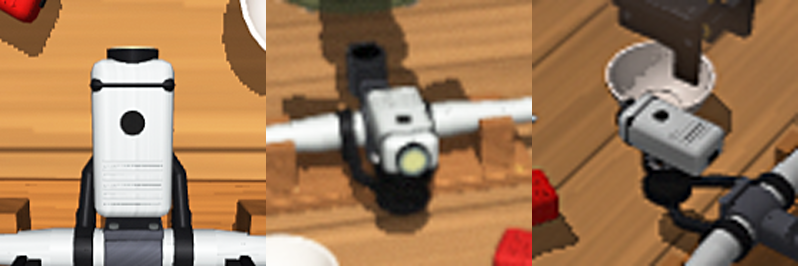

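The lamp sits level on the bracket with its lens straight ahead at 0.06°, the gripper is clear, and the other things are where they were. I'm handing it in.

```bash
python3 -c "
from h import *
print(job.close_job())"
```

```text
the job is handed in; nothing more can be done
None
```

The lamp is locked in the bracket with its lens straight ahead: it held against about 7 N of upward pull before release, the highest push I read was about 15 N, and the job was handed in at about 23 s; no verdict came back.

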